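Lock the cutter-head spindle

ROBOT

A 6-joint arm with a two-finger parallel gripper is mounted at the origin on the work surface. World frame = base frame: x ahead of the robot, y to its left, z up, the work surface at z = 0. Lengths are in m, angles in rad, forces in N, time in s.
With the tool pointing down it reaches from about 0.3 to 0.95 m from the base axis. Payload 3.1 kg.
Tool frame: the origin (TCP) lies on the centre line of the jaws, within the pads' length; the fingertips stand 25 mm ahead of it and the grasp point (between the pads) lies 6 mm ahead of it; z points along the fingers, y is the line along which they close (so a half turn about z gives the same grasp; the last joint's range is limited). The gripper opens to 85 mm and grips with 20 to 120 N. Pads are 22 mm wide; open, the fingers measure 114 mm over their backs; the gripper's body (76 mm by 85 mm) begins 54 mm behind the grasp point. The pads swing forward as they close: fully open they stand 13 mm farther back than shut.
Start: joints at [-1.336, 0.308, 1.634, -0, 1.2, -0.07], TCP at [0.188, -0.596, 0.256] pointing down, gripper open.
Joint ranges: [-3.06, 3.06], [-0.79, 1.96], [0.05, 2.63], [-1.19, 4.34], [0.05, 2.64], [-2.94, 2.94]. Speed limits (rad/s): [2.79, 2.79, 3.14, 3.14, 3.14, 3.14].

INTERFACE

Orientations are given as a unit quaternion [x, y, z, w].
In Python, from cell import arm, telemetry, grab_frame, calibration gives the robot as it stands. Calls block until the motion is done:
- arm.reach(position, orientation): joint-space move of the TCP to a pose.
- arm.movel(position, velocity=0.15, orientation=None): straight line of the TCP; orientation=None keeps the orientation; velocity is the mean speed in m/s.
- arm.set_joints(angles): joint-space move.
- arm.grip(opening, grasp_force=None): finger opening in m; grasp_force is the grip in N (None keeps the last); returns when the fingers have stopped.
- arm.dwell(seconds).
- arm.ik(position, orientation): joint angles nearest the present ones, or None.
- telemetry.get_state(): the state.
- grab_frame(name): name is "scene" or "side" or "wrist"; returns (picture, depth): 400x640x3 uint8, blue, green, red; 400x640 float32, m along the optical axis (not along the pixel's ray), 0 where there is no reading.
- calibration(name): a dict with "fx", "fy", "cx", "cy" (pixels), "xyz" and "attitude" of the camera in the world. Camera axes: x right, y down, z forward; pixel columns grow to the right and rows downward; lengths in m; the calibration is good to about 2 mm. A picture is of the moment at which its call begins: read the wrist's pose just before it. calibration takes no time and is no camera call; for the wrist camera it gives the pose at the moment of the call.
A pose or a line that the arm cannot do raises arm.PlanningError and nothing moves.
- arm.close_job(): hands the job in; it is judged then, once.
The state is a dict: "clock": time; "qpos": joint angles; "joint_vel": joint speeds; "tau": joint torques, N m; "ee_pos": TCP position; "tool_rot": TCP orientation; "wrist_force": force on the tool from outside, world axes, zero at the start; "moment": the same for the moment, N m; "width": finger opening in m; "grasp_force": force on a finger pad.
Only numpy, scipy, OpenCV 4.12 (cv2) and the standard library are available. Lean on these libraries where they do the work, as an engineer would, in place of code of your own. Each camera call takes 0.05 s, during which the arm holds its last target. There are 200 camera calls.

TASK

Lock the spindle of the blue cutter-head stand: with the fingertips, push the orange stud round, either way, until the slot in the disc lines up with the steel lock bar, then push the bar by its red plate fully home into the slot. Slide the bar along its guide without lifting it, and leave the loose things around the stand where they are.

Things in the scene. Friction and masses are not known exactly. Their poses are not given: they have to be found in the camera images.
- stand: Fixed cutter-head stand: blue base plate 20 mm high, x -75 to 75, y -80 to 200 mm. Origin on the bench under the disc's axis, z up. The lock bar lies along the stand's +y axis, at x = 0, on a dark bed 36 mm wide whose top is 34 mm above the bench, from y = 60 to 200 mm.
- guide_end (a point): Fixed point midway between the rear ends of the two white guide walls (stand y = 126 mm), 48 mm above the bench, level with their tops. The walls flank the bar from y = 66 to 126 mm: inner faces 17 mm apart, outer faces 41 mm apart; open above. The red plate meets these ends when the bar is fully home.
- disc (a joint): Angle of the flat aluminium disc about the stand's upright axis (rad), counter-clockwise positive from above. 0 or 6.28: the slot points along the stand's +y at the bar (lined up). Starts between 0.8 and 5.5; no stops, turns either way, and light friction (0.1 N m) keeps it where it is left.
- hub_top (a point): Centre of the top of the steel spindle end on the disc's axis, 69 mm above the bench. Spindle end 18 mm across, on a dark hub 28 mm across that rises 8 mm above the disc. The disc: 120 mm across, 14 mm thick, top 47 mm above the bench.
- slot_mouth (a point): Point on the centre line of the disc's slot, 56 mm from the disc's axis, 40 mm above the bench; turns with the disc. The slot is open at the rim, 20 mm wide, flaring to 30 mm at the rim, its bottom 38 mm from the axis; red marks flank it. It admits the 14 mm bar within 3 mm of centre, and the flare guides it in from a little more.
- stud_top (a point): Centre of the top of the orange upright stud on the disc: 14 mm in diameter, 34 mm tall, from the disc's top at 47 mm to 81 mm above the bench, 45 mm from the disc's axis, on the side opposite the slot. Turns with the disc.
- guide_mouth (a point): Fixed point on the bar's line, 56 mm from the disc's axis along the stand's +y, 40 mm above the bench: slot_mouth lies here when the slot is lined up.
- bar: Loose steel lock bar (0.25 kg, sliding friction 1 to 4 N), axes as the stand's. Origin: centre of the underside of its red upright push plate (40 (x) x 12 (y) mm, 46 mm high, top 80 mm above the bench) at its rear end. Bar 14 mm wide, 12 mm high, reaching 86 mm from the plate to -y. Starts pulled back, origin at stand y 162 to 180 mm; fully home at y = 132 mm.
- bar_nose (a point): Tip of the bar's round nose, 92 mm from the bar's origin towards -y, 40 mm above the bench; fully home it lies 40 mm from the disc's axis.
- spacer: Brass spacer ring, 36 mm across, 14 mm high, lying on the stand's base beside the guide; loose, leave it alone. Origin at its underside (long tools: on their length).
- locknut: Dark steel ring nut, 32 mm across, 16 mm high, lying on the stand's base on the other side of the guide; loose, leave it alone. Origin at its underside (long tools: on their length).
- wrench: Wrench lying on the bench on the robot's side of the stand; loose, leave it alone. Origin at its underside (long tools: on their length).
- cutter: Aluminium cutter head, upright cylinder 76 mm across, 50 mm high, on the bench beyond the disc; loose, leave it alone. Origin at its underside (long tools: on their length).
- wax: Small can with a green label, 64 mm across, 50 mm high, on the bench beyond the guide; loose, leave it alone. Origin at its underside (long tools: on their length).
- brush: Hand brush lying on the bench past the end of the stand nearest the disc; loose, leave it alone. Origin at its underside (long tools: on their length).
- offcut: Dark hardwood block, 110 x 45 x 28 mm, on the bench behind the push plate end of the stand; loose, leave it alone. Origin at its underside (long tools: on their length).

How it is judged:
By the outcome, as a careful person would: the job done as asked, in the order asked, and still so for the second after the job is handed in, with the robot touching nothing.
It also fails if it takes over 48 s, if anything falls off the work surface, if the arm or the gripper's body presses on something with over 40 N, if the wrist force passes 120 N, or if a joint passes its speed limit or range.

## Working session

There is one attempt and no reset: what is moved stays moved. The work goes in short steps, each a Python script; the robot and the scene stay as the last script left them, time stands still between calls to the robot, and variables do not carry over. Pictures are saved under pics/ and viewed, at most 10 in all, crops included, and the job is handed in when it is done.

```bash
ls; mkdir -p pics; python3 - <<'E'
from cell import arm, telemetry, grab_frame, calibration
import cv2, numpy as np
for n in ("scene","side"):
    im,d=grab_frame(n); cv2.imwrite(f"pics/{n}0.png",im); np.savez(f"pics/{n}0.npz",im=im,d=d); print(n,calibration(n),(d>0).mean())
print(telemetry.get_state())
E
```

```text
pics
scene {'fx': 412.49450985062924, 'fy': 412.49450985062924, 'cx': 321.0164403954931, 'cy': 207.4807892372322, 'xyz': array([ 1.16398155, -0.19751584,  0.69625282]), 'attitude': array([ 0.75749779,  0.51682523, -0.22192787, -0.33141635])} 0.995890625
side {'fx': 361.2223538345122, 'fy': 361.2223538345122, 'cx': 318.4041701553008, 'cy': 198.71240561075555, 'xyz': array([0.47788075, 0.63710079, 0.42627969]), 'attitude': array([-0.08349198,  0.85965682, -0.50208198,  0.04396496])} 0.99592578125
{'clock': 0.1, 'qpos': array([-1.33566751e+00,  3.08946012e-01,  1.63501573e+00, -2.75673147e-05,
        1.19971241e+00, -6.96712442e-02]), 'joint_vel': array([ 6.96568668e-05, -2.17984958e-03, -2.88448735e-03,  1.38625994e-03,
       -1.94814660e-03, -1.46143775e-05]), 'tau': array([-5.01392733e-04, -4.16407371e+01, -2.77644271e+01, -4.05302194e-05,
        4.01952464e-03, -6.25433017e-06]), 'ee_pos': array([ 0.1873901 , -0.59553797,  0.25516511]), 'tool_rot': array([ 9.88408278e-01,  1.51815652e-01, -9.87982272e-05, -1.03613041e-03]), 'wrist_force': array([-0.12134817, -0.69835897,  0.24713021]), 'moment': array([-0.01786411, -0.00210252,  0.02146699]), 'grasp_force': 0.0, 'width': 0.08524648652240052}
```

View pics/scene0.png

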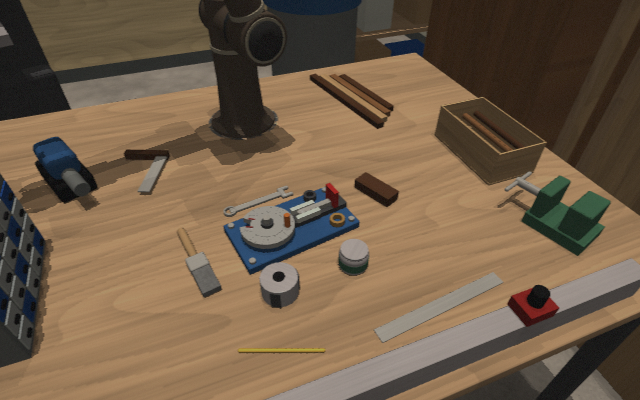

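View pics/side0.png

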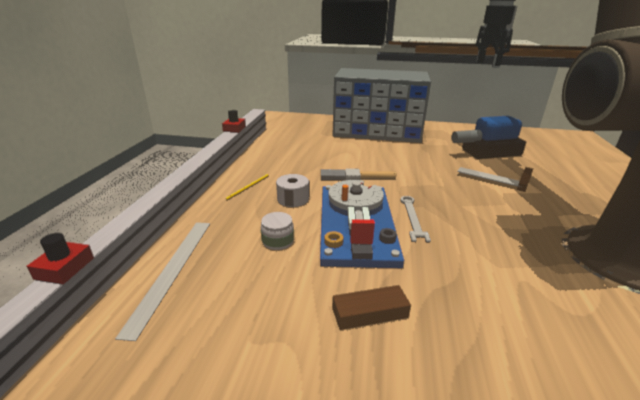

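The scene view shows the blue stand at px (225–357, 190–262), the hub near (267,223), the orange stud at (287,217) and the red plate at (333,195). In the side view the stud is at (345,190) and the plate at (362,232).

```bash
cat > h.py <<'E'
from cell import arm, telemetry, grab_frame, calibration
import cv2, numpy as np
from scipy.spatial.transform import Rotation as R
HSV=dict(blue=((100,120,50),(125,255,255)),orange=((6,150,90),(14,255,255)),red=((0,150,80),(4,255,255)))
def mask(im,c):
    h=cv2.cvtColor(im,cv2.COLOR_BGR2HSV); return cv2.inRange(h,*map(np.array,HSV[c]))
def plane(px,cal,z):
    px=np.atleast_2d(px).astype(float)
    r=np.c_[(px[:,0]-cal["cx"])/cal["fx"],(px[:,1]-cal["cy"])/cal["fy"],np.ones(len(px))]
    r=R.from_quat(cal["attitude"]).apply(r); o=cal["xyz"]
    return o+r*((np.broadcast_to(z,len(px))-o[2])/r[:,2])[:,None]
def cloud(px,d,cal):
    px=np.atleast_2d(px); z=d[px[:,1],px[:,0]].astype(float)
    r=np.c_[(px[:,0]-cal["cx"])/cal["fx"],(px[:,1]-cal["cy"])/cal["fy"],np.ones(len(px))]*z[:,None]
    return (R.from_quat(cal["attitude"]).apply(r)+cal["xyz"])[z>0]
def proj(P,cal):
    p=R.from_quat(cal["attitude"]).inv().apply(np.atleast_2d(P)-cal["xyz"])
    return np.c_[p[:,0]/p[:,2]*cal["fx"]+cal["cx"],p[:,1]/p[:,2]*cal["fy"]+cal["cy"]]
def blobs(m,amin=6):
    n,l,s,c=cv2.connectedComponentsWithStats(m); return [(s[i][:5].tolist(),np.argwhere(l==i)[:,::-1]) for i in range(1,n) if s[i][4]>=amin]
E
python3 - <<'E'
from h import *
win={"scene":(215,180,150,90),"side":(310,170,100,100)}
for n in win:
    f=np.load(f"pics/{n}0.npz"); im,d=f["im"],f["d"]; cal=calibration(n); x,y,w,h=win[n]
    w0=np.zeros(im.shape[:2],np.uint8); w0[y:y+h,x:x+w]=255
    for c in HSV:
        for s,px in blobs(mask(im,c)&w0):
            P=cloud(px,d,cal); print(n,c,s,P.mean(0).round(3),"zmax",P[:,2].max().round(3))
    b=np.argwhere(mask(im,"blue")&w0)[:,::-1]; r=cv2.minAreaRect((plane(b,cal,.02)[:,:2]*1000).astype(np.float32)); print(n,r,cv2.boxPoints(r).round(0).tolist())
p=calibration("wrist");s=telemetry.get_state();print(R.from_quat(s["tool_rot"]).inv().apply(p["xyz"]-s["ee_pos"]),p["fx"],(R.from_quat(s["tool_rot"]).inv()*R.from_quat(p["attitude"])).as_matrix().round(2))
E
```

```text
scene blue [315, 189, 10, 14, 94] [0.449 0.085 0.021] zmax 0.035
scene blue [277, 196, 28, 15, 165] [0.45  0.013 0.02 ] zmax 0.023
scene blue [224, 207, 135, 63, 2179] [ 0.558 -0.03   0.019] zmax 0.024
scene blue [335, 219, 4, 2, 7] [0.542 0.092 0.02 ] zmax 0.021
scene orange [284, 213, 5, 4, 18] [ 0.545 -0.029  0.08 ] zmax 0.083
scene red [326, 183, 13, 11, 58] [0.498 0.096 0.08 ] zmax 0.083
scene ((521.4056396484375, -11.18365478515625), (156.9435577392578, 277.8973083496094), 9.23760986328125) [[422.0, 113.0], [466.0, -161.0], [621.0, -136.0], [577.0, 139.0]]
side blue [321, 188, 31, 72, 993] [0.555 0.045 0.021] zmax 0.024
side blue [371, 196, 32, 65, 811] [0.459 0.044 0.021] zmax 0.024
side orange [343, 185, 5, 15, 62] [ 0.546 -0.023  0.07 ] zmax 0.083
side red [352, 220, 22, 24, 468] [0.499 0.102 0.063] zmax 0.082
side ((515.5721435546875, -3.298370361328125), (144.1770782470703, 267.333251953125), 9.16501235961914) [[423.0, 117.0], [466.0, -147.0], [608.0, -124.0], [565.0, 140.0]]
[ 0.07881106  0.00074734 -0.11768051] 307.27165049920444 [[ 0.   -0.95 -0.31]
 [ 1.    0.   -0.  ]
 [ 0.   -0.31  0.95]]
```

```bash
cat >> h.py <<'E'
def down(th): return [np.cos(th/2),np.sin(th/2),0,0]
E
python3 - <<'E'
from h import *
a=np.radians(9.2); O=np.array([.530,-.069]); S=lambda x,y:O+np.array([x*np.cos(a)-y*np.sin(a),x*np.sin(a)+y*np.cos(a)])
arm.grip(0.0)
for i,y in enumerate((.02,.10)):
    arm.reach([*S(-.02,y),.28],down(a)); arm.dwell(.3)
    cal=calibration("wrist"); im,d=grab_frame("wrist")
    cv2.imwrite(f"pics/w{i}.png",im); np.savez(f"pics/w{i}.npz",im=im,d=d,**cal)
s=telemetry.get_state();print(s["clock"],s["qpos"],s["ee_pos"])
f=np.load("pics/w0.npz");g=np.load("pics/w1.npz")
cv2.imwrite("pics/w01.png",np.vstack([f["im"][:300],g["im"][:300]]))
E
```

```text
4.2333 [-3.59082039e-02  3.16062224e-02  1.90762175e+00 -1.45050507e-04
  1.20233990e+00  1.37574361e+00] [0.49446165 0.02572562 0.27999505]
```

View pics/w01.png

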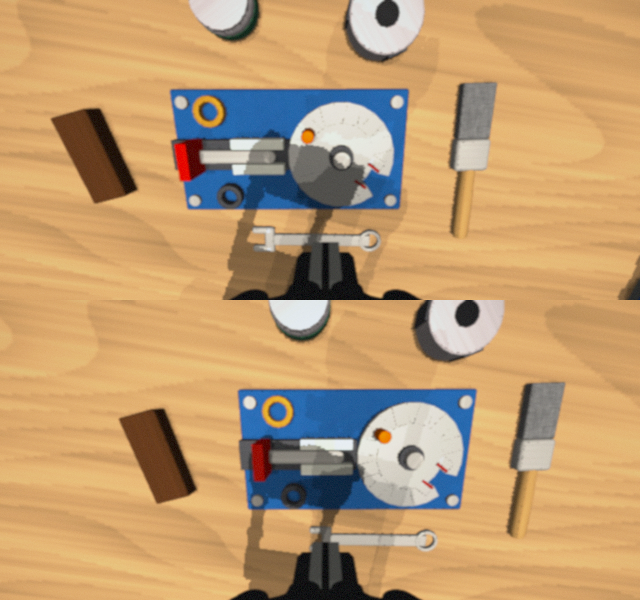

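The wrist views show the stud at (308,135) and (384,136), the spindle at (342,158) and (411,157), the slot to its lower right at (365,180) and (435,177), and the plate at (185,160) and (260,160). The stud must go about 150° clockwise past the far side, which is clear.

```bash
cat > meas.py <<'E'
from h import *
def tri(pa,ca,pb,cb):
    A=plane(pa,ca,0)[0]-ca["xyz"]; B=plane(pb,cb,0)[0]-cb["xyz"]
    s=np.linalg.lstsq(np.c_[A,-B],cb["xyz"]-ca["xyz"],rcond=None)[0]
    p,q=ca["xyz"]+s[0]*A,cb["xyz"]+s[1]*B; return (p+q)/2
def near(im,d,cal,C,rad,lo,hi,extra=None):
    """cloud and pixels of image points within rad of C (xy) and lo<z<hi"""
    v,u=np.mgrid[0:400,0:640]; px=np.c_[u.ravel(),v.ravel()]; px=px[d[px[:,1],px[:,0]]>0]
    P=cloud(px,d,cal); k=(np.hypot(*(P[:,:2]-C).T)<rad)&(P[:,2]>lo)&(P[:,2]<hi); return P[k],px[k]
def top(m):  # centre of top part: for a small blob
    return cv2.minEnclosingCircle(m.astype(np.float32))
def stand(im,cal):
    b=max(blobs(cv2.morphologyEx(mask(im,"blue"),cv2.MORPH_CLOSE,np.ones((15,15)))),key=lambda t:t[0][4])[1]
    r=cv2.minAreaRect((plane(b,cal,.02)[:,:2]*1000).astype(np.float32)); return r
E
python3 - <<'E'
from meas import *
O=np.array([.530,-.069]); V=[]
for i in (0,1):
    f=np.load(f"pics/w{i}.npz"); im,d,cal=f["im"],f["d"],{k:f[k] for k in f.files}
    r=stand(im,cal); print("rect",r)
    P,px=near(im,d,cal,O,.016,.062,.08); c=px.mean(0); hub=plane(c,cal,.069)[0]
    print("hub px",c,"n",len(px),"cloud",P.mean(0).round(4),"ray@.069",hub.round(4))
    P,px=near(im,d,cal,np.array([.545,-.029]),.022,.074,.09); s=px.mean(0)
    print("stud px",s,"n",len(px),"cloud",P.mean(0).round(4),"ray@.081",plane(s,cal,.081).round(4))
    P,px=near(im,d,cal,np.array([.499,.10]),.04,.074,.09); p=px.mean(0)
    print("plate px",p,"n",len(px),"cloud",P.mean(0).round(4),"ray@.08",plane(p,cal,.08).round(4))
    # red marks
    P,px=near(im,d,cal,O,.06,.040,.052); m=mask(im,"red"); k=m[px[:,1],px[:,0]]>0; print("marks",plane(px[k].mean(0),cal,.047),k.sum())
    V.append((c,s,p,cal))
for j,n in enumerate(("hub","stud","plate")): print(n,tri(V[0][j],V[0][3],V[1][j],V[1][3]).round(4))
E
```

```text
rect ((513.990478515625, -9.747421264648438), (145.79940795898438, 275.1897277832031), 9.266904830932617)
hub px [340.93991416 160.        ] n 233 cloud [ 0.5238 -0.0682  0.0688] ray@.069 [ 0.5239 -0.0682  0.069 ]
stud px [306.70469799 136.47651007] n 149 cloud [ 0.5443 -0.0285  0.0807] ray@.081 [[ 0.5444 -0.0285  0.081 ]]
plate px [182.65703276 161.90366089] n 519 cloud [0.497  0.0963 0.0797] ray@.08 [[0.4972 0.0962 0.08  ]]
marks [[ 0.51034521 -0.10582541  0.047     ]] 13
rect ((514.228271484375, -9.166793823242188), (145.76727294921875, 275.04412841796875), 9.256087303161621)
hub px [413.67073171 160.03252033] n 246 cloud [ 0.5239 -0.0675  0.0685] ray@.069 [ 0.5239 -0.0673  0.069 ]
stud px [383.60645161 136.66451613] n 155 cloud [ 0.5442 -0.0274  0.0804] ray@.081 [[ 0.5442 -0.0273  0.081 ]]
plate px [257.74413646 162.25799574] n 469 cloud [0.4969 0.0969 0.0799] ray@.08 [[0.497  0.0969 0.08  ]]
marks [[ 0.50837391 -0.10442469  0.047     ]] 22
hub [ 0.5234 -0.0684  0.0656]
stud [ 0.5438 -0.0283  0.0762]
plate [0.4963 0.0975 0.0769]
```

```bash
cat >> h.py <<'E'
O=np.array([.5238,-.0681]); A=np.radians(9.26)
def S(x,y): return O+np.array([x*np.cos(A)-y*np.sin(A),x*np.sin(A)+y*np.cos(A)])
def pol(t,r=.045): return O+r*np.array([np.cos(t),np.sin(t)])
E
python3 - <<'E'
from h import *
t0=np.radians(63.0); t1=A-np.pi/2; th0=np.radians(235); th1=A+np.pi/2
arm.grip(.032)
arm.reach([*pol(t0),.16],down(th0)); print(telemetry.get_state()["clock"],telemetry.get_state()["qpos"].round(2))
arm.movel([*pol(t0),.080],.1); arm.grip(.020)
s=telemetry.get_state(); print(s["clock"],s["width"],s["wrist_force"].round(1))
fm=0
for k in np.linspace(0,1,17)[1:]:
    t=t0+k*(t1-t0); arm.movel([*pol(t),.080],.035,down(th0+k*(th1-th0)))
    s=telemetry.get_state(); fm=max(fm,np.linalg.norm(s["wrist_force"]))
    if fm>25: print("force",k,s["wrist_force"]); break
arm.grip(.0155); s=telemetry.get_state(); print(s["clock"],s["qpos"].round(2),s["ee_pos"],s["width"],s["grasp_force"],fm,s["wrist_force"].round(1))
arm.grip(.024); arm.movel([*pol(t1),.15],.15)
im,d=grab_frame("scene"); cv2.imwrite("pics/scene1.png",cv2.resize(im[170:270,200:380],None,fx=4,fy=4)); print(telemetry.get_state()["clock"])
E
```

```text
8.0083 [-0.13  0.27  1.9  -0.    0.97 -2.66]
9.2333 0.019936953051610824 [-0.4  0.7  0.2]
15.0583 [-0.29  0.39  1.94  0.    0.81 -0.45] [ 0.53183195 -0.1126805   0.08022096] 0.015484132563544008 1.2216610461473465 1.6428171633745217 [ 2.8 -0.1  0.3]
15.975
```

View pics/scene1.png

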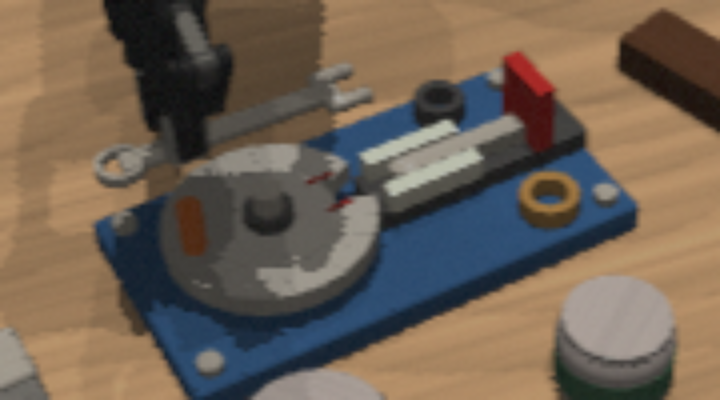

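The crop shows the slot with its red marks at about (330,190) facing the bar, and the stud opposite at (190,225). I'll measure the angle from the wrist.

```bash
python3 - <<'E'
from meas import *
arm.reach([*S(-.02,.04),.26],down(A)); arm.dwell(.3)
cal=calibration("wrist"); im,d=grab_frame("wrist"); np.savez("pics/w2.npz",im=im,d=d,**cal)
cv2.imwrite("pics/w2.png",cv2.resize(im[60:240,150:450],None,fx=2.6,fy=2.6))
def loc(p): q=p[:2]-O; return np.round(1000*np.array([q[0]*np.cos(A)+q[1]*np.sin(A),-q[0]*np.sin(A)+q[1]*np.cos(A)]),1)
for n,C,r,z in (("hub",S(0,0),.016,.069),("stud",S(0,-.045),.03,.081),("plate",S(0,.167),.04,.080)):
    P,px=near(im,d,cal,C,r,z-.006,z+.01); print(n,len(px),loc(P.mean(0)),loc(plane(px.mean(0),cal,z)[0]))
P,px=near(im,d,cal,S(0,.045),.035,.040,.052); k=mask(im,"red")[px[:,1],px[:,0]]>0
m=np.zeros((400,640),np.uint8); m[px[k][:,1],px[k][:,0]]=255
for s,q in blobs(m,3): print("mark",s,loc(plane(q.mean(0),cal,.047)[0]))
print("rect",stand(im,cal),telemetry.get_state()["clock"])
E
```

```text
hub 259 [-0.   0.1] [0.  0.1]
stud 168 [  1.6 -44.5] [  1.8 -44.3]
plate 584 [ -0.  166.6] [  0.2 166.5]
mark [321, 144, 12, 2, 17] [10.7 38.3]
mark [322, 167, 12, 1, 12] [-14.1  36.7]
rect ((515.049560546875, -9.541305541992188), (145.2357940673828, 275.09088134765625), 9.399195671081543) 17.8333
```

View pics/w2.png

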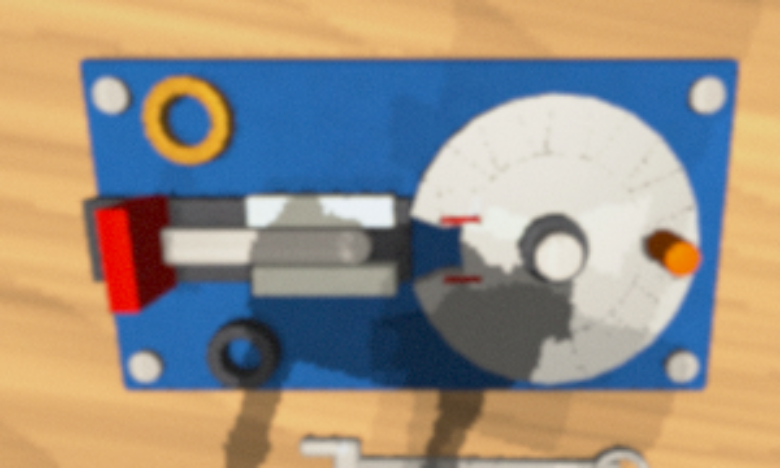

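The slot is about 2.4° off: the stud is at x = +1.7 mm, and the mark midpoint is at x = −1.7 mm at 37 mm radius. I'll nudge the stud to centre.

```bash
python3 - <<'E'
from meas import *
def loc(p): q=p[:2]-O; return np.round(1000*np.array([q[0]*np.cos(A)+q[1]*np.sin(A),-q[0]*np.sin(A)+q[1]*np.cos(A)]),2)
th=A+np.pi/2
arm.grip(.030); arm.reach([*S(.001,-.045),.13],down(th)); arm.movel([*S(.001,-.045),.080],.1); arm.grip(.0148)
x=.001
for i in range(4):
    s=telemetry.get_state(); e=loc(s["ee_pos"]); print(e,s["width"],s["wrist_force"].round(1),s["grasp_force"])
    if abs(e[0]+.3)<.2: break
    x+=-.0003-e[0]/1000; arm.movel([*S(x,-.045),.080],.02); arm.dwell(.1)
arm.grip(.030); arm.movel([*S(x,-.045),.135],.15)
arm.reach([*S(-.02,.04),.26],down(A)); arm.dwell(.2)
cal=calibration("wrist"); im,d=grab_frame("wrist")
for n,C,r,z in (("hub",S(0,0),.016,.069),("stud",S(0,-.045),.03,.081),("plate",S(0,.167),.04,.080)):
    P,px=near(im,d,cal,C,r,z-.006,z+.01); print(n,len(px),loc(P.mean(0)),loc(plane(px.mean(0),cal,z)[0]))
P,px=near(im,d,cal,S(0,.045),.035,.040,.052); k=mask(im,"red")[px[:,1],px[:,0]]>0
m=np.zeros((400,640),np.uint8); m[px[k][:,1],px[k][:,0]]=255
for s,q in blobs(m,3): print("mark",s,loc(plane(q.mean(0),cal,.047)[0]))
print(telemetry.get_state()["clock"])
E
```

```text
[  1.49 -45.22] 0.014897895021858976 [-0.5 -0.2 -0.4] 0.0
[ 4.000e-02 -4.543e+01] 0.01456498033228733 [ 1.7 -0.9  2.1] 0.9197338856756687
[ -0.63 -45.3 ] 0.014857793947607258 [ 3.1 -0.7  2.8] 1.2050777301192284
[ -0.75 -45.05] 0.014799013548982812 [ 3.  -0.8  2.1] 1.1916693672537804
hub 267 [0.1  0.02] [0.16 0.04]
stud 169 [ -0.29 -44.51] [ -0.15 -44.34]
plate 580 [-4.0000e-02  1.6657e+02] [1.300e-01 1.665e+02]
mark [322, 142, 9, 2, 14] [12.6  37.72]
mark [322, 165, 11, 2, 20] [-12.61  37.68]
24.5
```

The disc is lined up, with the marks at ±12.6 mm. Now I'll push the bar.

```bash
python3 - <<'E'
from meas import *
def loc(p): q=p[:2]-O; return np.round(1000*np.array([q[0]*np.cos(A)+q[1]*np.sin(A),-q[0]*np.sin(A)+q[1]*np.cos(A)]),2)
u=np.array([-np.sin(A),np.cos(A)]); st=telemetry.get_state
th=A+np.pi/2; z=.072
arm.grip(0.0); arm.reach([*S(0,.21),.14],down(th)); arm.movel([*S(0,.21),z],.12); arm.dwell(.1)
f0=st()["wrist_force"]; F=lambda: (st()["wrist_force"]-f0)[:2]@u
y=.21; arm.movel([*S(0,.19),z],.08); y=.19
while y>.143:
    y-=.005 if y>.157 else .001
    arm.movel([*S(0,y),z],.03); f=F(); print(round(y,3),loc(st()["ee_pos"]),f.round(1),st()["clock"])
    if f>(12 if y<.157 else 20): break
print(st()["wrist_force"].round(1))
E
```

```text
0.185 [-2.0000e-02  1.8491e+02] -0.4 27.5583
0.18 [-3.0000e-02  1.7988e+02] 0.8 27.875
0.175 [-5.0000e-02  1.7463e+02] 0.5 28.1917
0.17 [3.0000e-02 1.6956e+02] 1.2 28.5083
0.165 [3.000e-02 1.646e+02] 1.2 28.825
0.16 [4.0000e-02 1.5962e+02] 0.5 29.1417
0.155 [5.000e-02 1.546e+02] 1.0 29.4583
0.154 [1.0000e-02 1.5398e+02] 1.9 29.7083
0.153 [ -0.   153.09] 2.5 29.9583
0.152 [-1.0000e-02  1.5201e+02] 2.5 30.2083
0.151 [3.0000e-02 1.5093e+02] 3.0 30.4583
0.15 [4.000e-02 1.499e+02] 3.3 30.7083
0.149 [2.0000e-02 1.4889e+02] 3.1 30.9583
0.148 [ -0.   148.67] 5.9 31.2083
0.147 [3.0000e-02 1.4862e+02] 9.5 31.4583
0.146 [1.0000e-02 1.4854e+02] 12.5 31.7083
[-1.1 11.7  1.7]
```

The bar stopped hard at the expected depth (fingers at 148.6 mm, 149 expected). I'll retreat and check.

```bash
python3 - <<'E'
from meas import *
def loc(p): q=p[:2]-O; return np.round(1000*np.array([q[0]*np.cos(A)+q[1]*np.sin(A),-q[0]*np.sin(A)+q[1]*np.cos(A)]),2)
arm.movel([*S(0,.18),.072],.08); arm.movel([*S(0,.18),.14],.15)
arm.reach([*S(-.02,.06),.26],down(A)); arm.dwell(.2)
cal=calibration("wrist"); im,d=grab_frame("wrist"); cv2.imwrite("pics/w4.png",im)
for n,C,r,z in (("hub",S(0,0),.016,.069),("stud",S(0,-.045),.03,.081),("plate",S(0,.132),.04,.080)):
    P,px=near(im,d,cal,C,r,z-.006,z+.01); print(n,len(px),loc(P.mean(0)),loc(plane(px.mean(0),cal,z)[0]))
print(telemetry.get_state()["clock"])
E
```

```text
hub 269 [0.06 0.13] [0.12 0.16]
stud 171 [ -0.31 -44.27] [ -0.17 -44.06]
plate 537 [  0.62 130.96] [  0.77 130.93]
34.3417
```

View pics/w4.png

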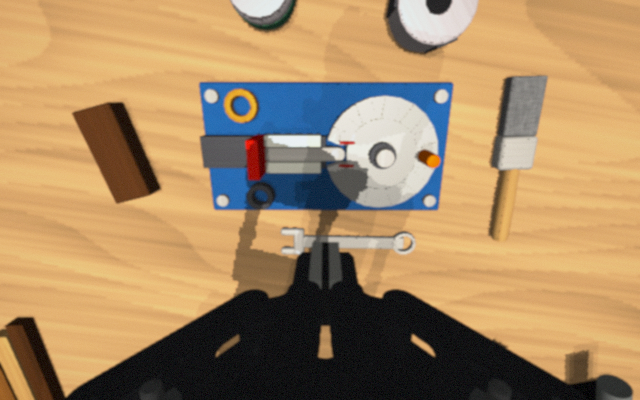

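The plate sits against the guide walls at (255,157), y ≈ 131–132 mm. The nose is in the slot at (340,155), and the loose things have not moved.

```bash
python3 -c "
from cell import arm
print(arm.close_job())"
```

```text
the job is handed in; nothing more can be done
None
```

The spindle is locked: the slot is lined up with the bar, the bar is pushed fully home against the guide ends, and the job was handed in at about 34 s with the loose things where they were.

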